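# Measuring cups back into their graded rack

### The job

Put the four steel measuring cups back into their wooden rack so that they stand in order of size, smallest at the left end to largest at the right, each hanging level by its rim in its own well. Point every handle straight out over the front edge of the rack, towards you, and do not disturb the garlic, the teaspoon or the lemon.

Things in the scene. Friction and masses are not known exactly. Their poses are not given: they have to be found in the camera images.
- cup_smallest: Steel measuring cup, the smallest of four: 28 mm high, tapered (foot 28, top 40 mm wide), rim 49 mm wide, 3 mm thick. Origin: centre of underside; z up. Level handle along its -x, 12 mm wide (round end 16), 6 thick, from the rim to 84 mm off the axis, mid-height 28 mm above the underside: grip it from above across its width, 54 mm off the axis.
- cup_second: Steel measuring cup, second smallest of four: 34 mm high, tapered (foot 35, top 47 mm wide), rim 56 mm wide, 3 mm thick. Origin: centre of underside; z up. Level handle along its -x, 12 mm wide (round end 16), 6 thick, from the rim to 88 mm off the axis, mid-height 34 mm above the underside: grip it from above across its width, 58 mm off the axis.
- cup_third: Steel measuring cup, third smallest of four: 39 mm high, tapered (foot 43, top 55 mm wide), rim 64 mm wide, 3 mm thick. Origin: centre of underside; z up. Level handle along its -x, 12 mm wide (round end 16), 6 thick, from the rim to 92 mm off the axis, mid-height 39 mm above the underside: grip it from above across its width, 62 mm off the axis.
- cup_largest: Steel measuring cup, the largest of four: 45 mm high, tapered (foot 51, top 63 mm wide), rim 72 mm wide, 3 mm thick. Origin: centre of underside; z up. Level handle along its -x, 12 mm wide (round end 16), 6 thick, from the rim to 96 mm off the axis, mid-height 45 mm above the underside: grip it from above across its width, 66 mm off the axis.
- rack: Wooden cup rack, fixed: board 96 (x) by 292 mm (y), 12 thick, top 75 mm above the origin (footprint centre, on the worktop). Front edge x -48 faces the robot, +y is left. Four through wells, smallest cup's to largest's, (x, y) and diameter in mm: (-13.5, 109.5) d 44, (-10.0, 48.0) d 51, (-6.0, -21.0) d 59, (-2.0, -98.0) d 67. Seated, a cup's rim lies on the board; too small a cup falls through.
- garlic: Bystander: garlic bulb, about 50 mm wide and high, loose on the worktop. Origin at its underside.
- teaspoon: Bystander: steel teaspoon, 132 x 28 x 11 mm, long axis its own x, lying loose. Origin at the middle of its underside.
- lemon: Bystander: lemon, 72 x 57 x 58 mm, loose on the worktop. Origin at its underside.

How it is judged:
By the outcome, as a careful person would: the job done as asked, in the order asked, and still so for the second after the job is handed in, with the robot touching nothing.
It also fails if it takes over 118 s, if anything falls off the work surface, if the arm or the gripper's body presses on something with over 40 N, if the wrist force passes 120 N, or if a joint passes its speed limit or range.

### The arm

A 6-joint arm with a two-finger parallel gripper is mounted at the origin on a cart in front of the work surface, level with it; the furniture and walls round the work are solid. World frame = base frame: x ahead of the robot, y to its left, z up, the work surface at z = 0. Lengths are in m, angles in rad, forces in N, time in s.
With the tool pointing down it reaches from about 0.35 to 0.975 m from the base axis. Payload 4.9 kg.
Tool frame: the origin (TCP) lies midway between the tips of the shut fingers; the grasp point (between the pads) lies 19 mm behind it; z points along the fingers, y is the line along which they close (so a half turn about z gives the same grasp; the last joint's range is limited). The gripper opens to 85 mm and grips with 20 to 120 N. Pads are 22 mm wide; open, the fingers measure 114 mm over their backs; the gripper's body (76 mm by 85 mm) begins 54 mm behind the grasp point. The pads swing forward as they close: fully open they stand 13 mm farther back than shut.
Start: joints at [-1.304, 0.053, 1.613, -0, 1.476, -0.119], TCP at [0.235, -0.579, 0.207] pointing down, gripper open.
Joint ranges: [-3.01, 3.01], [-1.01, 2.22], [0.06, 2.58], [-1.02, 4.17], [0.09, 2.62], [-3.14, 3.14]. Speed limits (rad/s): [2.57, 2.57, 3.14, 3.14, 3.14, 3.14].

### API

Orientations are given as a unit quaternion [w, x, y, z].
In Python, from plant import manip gives the robot as it stands.
- The arm moves only by the tool move_arm, never from a script. Its argument "increments" is one flat list of numbers, 5 for each row, row after row: the shift along the tool's x, y, z in mm, then the turn about the tool's z in rad, then the opening, from 0 (shut) to 1 (fully open). In form: [tx, ty, tz, spin, jaw, tx, ty, tz, spin, jaw, ...]. A call has 1 to 8 rows; each row shifts and turns the commanded pose from where the row before left it, along the tool's axes as they then stand; what a row does not reach is not made up. A row lasts 1/12 s, in which the tool goes at most 41.7 mm and 7.16 degrees, less where a joint would pass 70% of its speed; a pose out of reach is approached as far as the arm can. A call with a gripper value outside its range is refused whole. The fingers move at their own pace and stop on an object; the grip force is fixed at half the most. Time passes only in rows, so rows that do not move let the fingers close. It gives the time, the measured TCP pose, the force, the opening and the grip force at its end, in the units of the state.
- manip.state(): the state, without advancing time (a new reading comes with each control period).
- manip.grab_frame(name): name is "side" or "top" or "wrist"; returns a dict with "image" (420x560x3 uint8, blue, green, red), "fov_y" (degrees; the focal length in pixels is half the picture's height over the tangent of half this angle, whatever the lens; pixels are square), "cx", "cy" (the principal point, pixels), "eye" and "rotation" of the camera in the world; the wrist camera has in their place "T_tool_cam" (4x4, takes a point from camera to tool coordinates, whose origin is the TCP and whose axes are the flange's). Camera axes: x right, y down, z forward; pixel columns grow to the right and rows downward; lengths in m; the calibration is good to about 2 mm. A picture is of the moment at which its call begins: read the wrist's pose just before it. There is no depth.
- manip.job_done(): hands the job in; it is judged then, once.
The state is a dict: "time": time; "joint_pos": joint angles; "joint_vel": joint speeds; "joint_efforts": joint torques, N m; "tool_pos": TCP position; "tool_rot": TCP orientation; "contact_force": force on the tool from outside, world axes, zero at the start; "ft_torque": the same for the moment, N m; "gripper_width": opening from 0.0 (shut) to 1.0 (fully open); "grasp_force": force on a finger pad.
Only numpy, scipy, OpenCV 4.12 (cv2) and the standard library are available. Lean on these libraries where they do the work, as an engineer would, in place of code of your own. Each camera call takes 0.05 s, during which the arm holds its last target. There are 200 camera calls.

## Working session

There is one attempt and no reset: what is moved stays moved. The work goes in short steps, Python scripts to look and compute and a tool call to move; the robot and the scene stay as the last step left them, time stands still between calls to the robot, and variables do not carry over. Pictures are saved under pics/ and viewed, at most 14 in all, crops included, and the job is handed in when it is done.

Besides the shell and the picture viewer there is one more tool, called after ">>>" in YAML: its name, and indented under it one key for each argument. move_arm: Moves the arm, as the interface text tells. Its arguments: {"type":"object","properties":{"increments":{"type":"array"}},"required":["increments"]}

```bash
ls; mkdir -p pics
python3 - <<'E'
from plant import manip
import cv2
for n in ("top","side"):
    f=manip.grab_frame(n); cv2.imwrite(f"pics/{n}0.png",f["image"])
    print(n,{k:v for k,v in f.items() if k!="image"})
s=manip.state();print(s)
E
```

```text
pics
top {'fov_y': 54.32878173853712, 'cx': 279.2550063948878, 'cy': 206.69910218426318, 'eye': array([ 0.42680916, -0.07888738,  1.03325533]), 'rotation': array([-0.05141887,  0.70810207, -0.70269016,  0.04662727])}
side {'fov_y': 47.98025870207841, 'cx': 285.49915163494876, 'cy': 210.10364303037062, 'eye': array([ 0.54255281, -1.26083845,  0.59307559]), 'rotation': array([-0.53094616,  0.8472919 , -0.01183241, -0.00725342])}
{'time': 0.1, 'joint_pos': array([-1.30398506e+00,  5.32685849e-02,  1.61416711e+00,  2.00241931e-06,
        1.47601767e+00, -1.18986327e-01]), 'joint_vel': array([ 0.00061078, -0.00233478, -0.0028483 ,  0.00212452, -0.00062476,
        0.00068347]), 'joint_efforts': array([ 1.08624827e-03, -3.94905567e+01, -3.71362638e+01, -4.66359393e-05,
        3.89548339e-03, -1.53214290e-05]), 'tool_pos': array([ 0.23503106, -0.57845728,  0.20539359]), 'tool_rot': array([-9.27887854e-04,  9.81452240e-01,  1.91704550e-01, -6.77082897e-05]), 'contact_force': array([ 0.36058103,  0.07886325, -0.29625131]), 'ft_torque': array([ 0.03943905, -0.04400215, -0.00458652]), 'grasp_force': 0.0, 'gripper_width': 1.00180800970667}
```

View pics/top0.png

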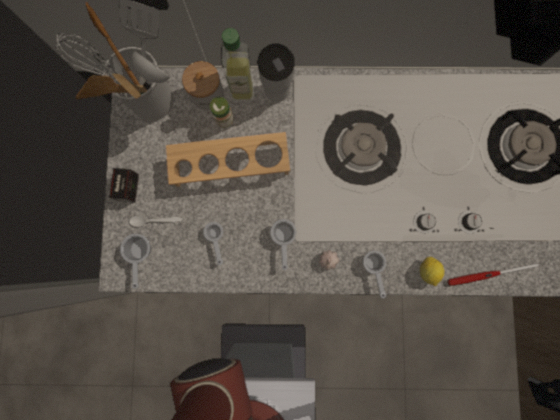

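View pics/side0.png

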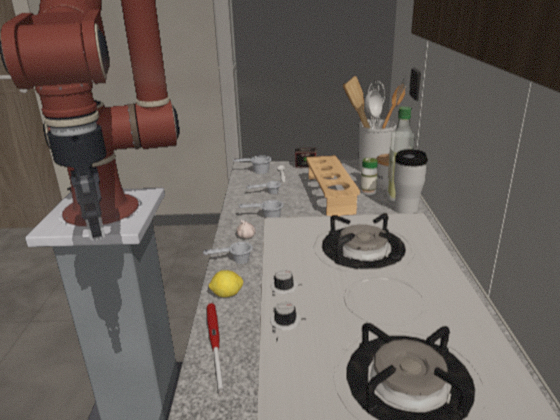

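The top view shows the cups at about (135,248), (213,232), (283,232) and (374,262), with their handles towards the robot. The rack is around (228,158), the garlic at (329,259), the spoon at (155,220) and the lemon at (432,270). The side view agrees. Next I'll measure them.

```bash
cat > h.py <<'E'
import numpy as np, cv2
from scipy.spatial.transform import Rotation as R
def rot(q): return R.from_quat(q,scalar_first=True).as_matrix()
def cam(f,st=None):
    fl=210/np.tan(np.radians(f["fov_y"])/2)
    if "eye" in f: return fl,f["cx"],f["cy"],np.array(f["eye"]),rot(f["rotation"])
    T=f["T_tool_cam"]; Rt=rot(st["tool_rot"])
    return fl,f["cx"],f["cy"],st["tool_pos"]+Rt@T[:3,3],Rt@T[:3,:3]
def ray(c,uv,z):
    fl,cx,cy,e,M=c; d=M@np.array([(uv[0]-cx)/fl,(uv[1]-cy)/fl,1]); return e+d*(z-e[2])/d[2]
def proj(c,p):
    fl,cx,cy,e,M=c; q=M.T@(np.asarray(p)-e); return q[:2]/q[2]*fl+[cx,cy]
E
python3 - <<'E'
from h import *
from plant import manip
f=manip.grab_frame("top"); c=cam(f); im=f["image"]; np.set_printoptions(precision=4,suppress=True)
print(c[4])
for p in [(135,248),(213,232),(283,232),(374,262),(135,275),(216,255),(283,258),(378,285)]: print(p,ray(c,p,.035))
h=cv2.cvtColor(im,cv2.COLOR_BGR2HSV)
m=cv2.inRange(h,(8,90,60),(28,255,255)); m[:,:160]=0;m[:125]=0;m[190:]=0;m[:,300:]=0
m=cv2.morphologyEx(m,cv2.MORPH_OPEN,np.ones((3,3)))
cs=cv2.findContours(m,cv2.RETR_CCOMP,cv2.CHAIN_APPROX_NONE)
big=max(cs[0],key=cv2.contourArea); r=cv2.minAreaRect(big); 
b=[ray(c,p,.075) for p in cv2.boxPoints(r)]; print(r,np.array(b))
print([np.linalg.norm(b[i]-b[i-1]) for i in range(4)])
crop=cv2.resize(im[120:305,105:400],None,fx=2.7,fy=2.7,interpolation=cv2.INTER_CUBIC); cv2.imwrite("pics/crop.png",cv2.convertScaleAbs(crop,alpha=1.5))
E
```

```text
[[ 0.0081 -0.9904  0.1383]
 [-0.9999 -0.0072  0.0073]
 [-0.0062 -0.1383 -0.9904]]
(135, 248) [0.4622 0.2788 0.035 ]
(213, 232) [0.5026 0.0899 0.035 ]
(283, 232) [ 0.5039 -0.0812  0.035 ]
(374, 262) [ 0.4331 -0.3013  0.035 ]
(135, 275) [0.3973 0.2751 0.035 ]
(216, 255) [0.4468 0.0809 0.035 ]
(283, 258) [ 0.4409 -0.0816  0.035 ]
(378, 285) [ 0.3785 -0.3096  0.035 ]
((226.73171997070312, 158.5853729248047), (41.963985443115234, 122.13728332519531), 83.6598129272461) [[ 0.7106  0.209   0.075 ]
 [ 0.7462 -0.0845  0.075 ]
 [ 0.6429 -0.0963  0.075 ]
 [ 0.6081  0.1931  0.075 ]]
[np.float64(0.10375248475581977), np.float64(0.29568501432117994), np.float64(0.10398516913312626), np.float64(0.2914150810933061)]
```

View pics/crop.png

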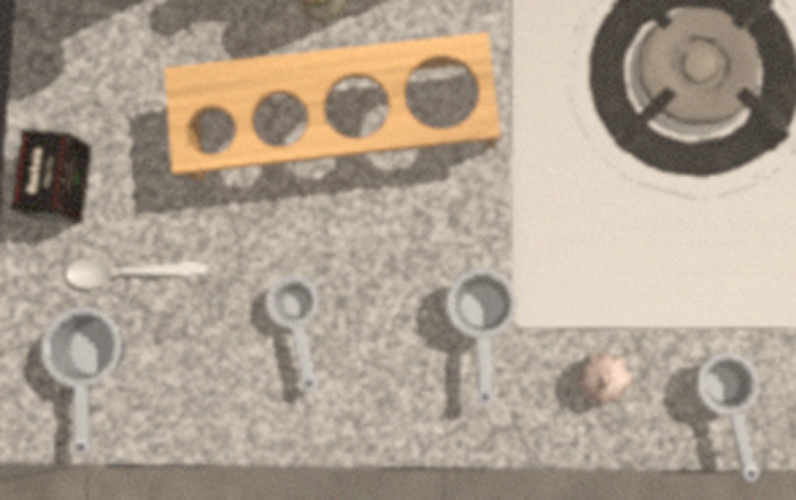

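The crop shows the cups from left to right as largest, smallest, third and second. The rack is yawed about +7° and the camera looks from in front. I'll measure rims and handles from the top view, then check the wrist camera.

```bash
cat > meas.py <<'E'
from h import *
# rim circle = bright ring; handle axis = tip centroid
def wells(c,im,box,zt=.075):
    pass
def fitcirc(P):
    A=np.c_[2*P,np.ones(len(P))]; s=np.linalg.lstsq(A,(P**2).sum(1),rcond=None)[0]; return s[:2],np.sqrt(s[2]+s[:2]@s[:2])
E
python3 - <<'E'
from meas import *
from plant import manip
np.set_printoptions(precision=4,suppress=True)
f=manip.grab_frame("top"); c=cam(f); im=f["image"]
h=cv2.cvtColor(im,cv2.COLOR_BGR2HSV)
f2=manip.grab_frame("wrist"); print({k:v for k,v in f2.items() if k!="image"})
for n,(u,v) in dict(L=(135,248),S=(213,232),T=(283,232),s2=(374,262)).items(): print(n,h[v-14:v+40:3,u-1], )
E
```

```text
{'fov_y': 64.77072493345246, 'cx': 280.0717535573184, 'cy': 209.0325600063645, 'T_tool_cam': array([[ 0.0001, -0.9462, -0.3237,  0.0835],
       [ 1.    , -0.0001,  0.0005,  0.0004],
       [-0.0005, -0.3237,  0.9462, -0.1669],
       [ 0.    ,  0.    ,  0.    ,  1.    ]])}
L [[ 11  17 121]
 [ 18  17  73]
 [ 10  12  63]
 [ 19  19 110]
 [ 20  12 128]
 [ 13  14 129]
 [ 18  10 128]
 [  9  14 130]
 [ 30  17  92]
 [ 11  16 124]
 [ 13  13 133]
 [ 10  12 131]
 [ 11  16 131]
 [ 17  18 131]
 [ 19  16 130]
 [ 19  16 129]
 [ 11  15 135]
 [ 24  16  82]]
S [[ 19  34 120]
 [ 16  27 121]
 [ 13  16 110]
 [ 15  19  79]
 [ 17  18 131]
 [ 19  15 133]
 [ 17  15 116]
 [ 17  14 126]
 [ 16  30  95]
 [ 21  33 124]
 [ 16  33 117]
 [ 13  31  99]
 [ 15  34  89]
 [ 21  33  77]
 [ 13  38  81]
 [ 17  41  88]
 [ 12  34  75]
 [ 18  33  99]]
T [[ 15  32 129]
 [  6  22 115]
 [ 15  27  76]
 [ 20  17  90]
 [ 13  20  90]
 [ 17  14 125]
 [ 19  15 135]
 [ 17  17 134]
 [ 11  17 121]
 [ 13  18 127]
 [ 13  18 128]
 [ 11  16 124]
 [ 13  19 122]
 [ 19  17 118]
 [ 19  24 115]
 [ 17  16 114]
 [ 17  14 124]
 [ 16  26 126]]
s2 [[ 17  36 126]
 [ 19  16 130]
 [ 10  28  82]
 [ 13  20  90]
 [ 10  17  90]
 [ 20  15 100]
 [ 15  15 100]
 [ 11  23  90]
 [ 17  18 131]
 [ 18  35 124]
 [ 18  31 123]
 [ 18  32 118]
 [ 16  34 114]
 [ 19  34 105]
 [ 16  34 114]
 [ 16  29 115]
 [ 17  46  89]
 [ 20  42  90]]
```

```bash
cat > go.py <<'E'
import sys
from h import *
from plant import manip
def plan(x,y,z,yaw):
    """print spin (rad) then tool-frame shift (mm) from the present pose"""
    s=manip.state(); M=rot(s["tool_rot"]); p=s["tool_pos"]; y0=np.arctan2(M[1,0],M[0,0])
    d=np.array([x,y,z])-p; c,sn=np.cos(yaw),np.sin(yaw)
    t=[d[0]*c+d[1]*sn, d[0]*sn-d[1]*c, -d[2]]
    print("t=%.2f pos"%s["time"],p.round(4),"yaw %.3f tilt %.3f"%(y0,np.arccos(-M[2,2])),"jaw %.2f gf %.1f F"%(s["gripper_width"],s["grasp_force"]),s["contact_force"].round(1))
    print("spin %.3f then mm"%(y0-yaw),(np.array(t)*1000).round(1),"dist %.0f"%(1000*np.linalg.norm(t)))
if __name__=="__main__": plan(*map(float,sys.argv[1:5]))
E
python3 go.py .40 -.305 .2 .14
```

```text
t=0.25 pos [ 0.2351 -0.5787  0.2059] yaw 0.386 tilt 0.001 jaw 1.00 gf 0.0 F [ 0.7  0.4 -0.2]
spin 0.246 then mm [ 201.5 -248.     5.9] dist 320
```

>>> move_arm:
  increments: [0, 0, 0, 0.08, 0.5, 0, 0, 0, 0.08, 0.5, 0, 0, 0, 0.086, 0.5, 20, -25, 0, 0, 0.5, 20, -25, 0, 0, 0.5, 20, -25, 0, 0, 0.5, 20, -25, 0, 0, 0.5, 20, -25, 0, 0, 0.5]

```text
time: 0.92
tool_pos: [0.3172, -0.44, 0.2063]
tool_rot: [-0.0, 0.998, 0.07, 0.0]
contact_force: [1.0, 0.4, -1.3]
gripper_width: 0.501
grasp_force: 0.0
```

>>> move_arm:
  increments: [20, -25, 0, 0, 0.5, 20, -25, 0, 0, 0.5, 20, -25, 1, 0, 0.5, 20, -25, 1, 0, 0.5, 21, -23, 2, 0, 0.5, 0, 0, 0, 0, 0.5, 0, 0, 0, 0, 0.5]

```text
time: 1.5
tool_pos: [0.4002, -0.3043, 0.2024]
tool_rot: [0.0, 0.997, 0.071, -0.0]
contact_force: [-1.0, 0.3, 0.6]
gripper_width: 0.497
grasp_force: 0.0
```

Run:
```python
from h import *
from plant import manip
import pickle
s=manip.state(); f=manip.grab_frame("wrist"); pickle.dump((s,f),open("w1.pkl","wb"))
cv2.imwrite("pics/w1.png",f["image"])
print(s["time"],s["tool_pos"],s["tool_rot"])
```

```text
1.5 [ 0.40016108 -0.30432618  0.20238266] [ 9.03238128e-05  9.97451343e-01  7.13497746e-02 -1.39216462e-04]
```

View pics/w1.png

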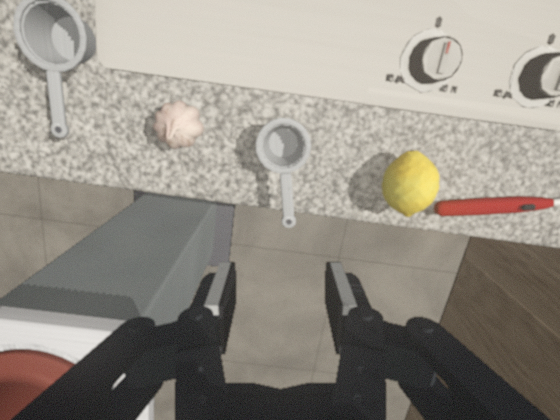

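The wrist view shows the second cup with its rim at (283,146) and handle tip at (289,221), partly beyond the counter edge. The garlic is at (178,124), the lemon at (411,183) and the third cup at (52,35).

```bash
cat > meas.py <<'E'
from h import *
def cup(f,s,seed,H,D,L,guess=0.,dbg=None):
    """rim centre (ray onto the rim's plane z=H) and yaw of a cup; D rim width, L handle reach, metres"""
    c=cam(f,s); im=f["image"]; g=cv2.cvtColor(im,cv2.COLOR_BGR2GRAY)
    P=ray(c,seed,H); r=np.linalg.norm(proj(c,P+[0,D/2,0])-proj(c,P))
    k=4; w=int(2.0*r); x0,y0=max(int(seed[0])-w,0),max(int(seed[1])-w,0)
    roi=cv2.resize(g[y0:int(seed[1])+w,x0:int(seed[0])+w],None,fx=k,fy=k,interpolation=cv2.INTER_CUBIC)
    roi=cv2.GaussianBlur(roi,(0,0),3)
    cc=cv2.HoughCircles(roi,cv2.HOUGH_GRADIENT_ALT,1.5,20,param1=120,param2=.3,minRadius=int(.88*r*k),maxRadius=int(1.12*r*k))
    if cc is None: print("no circle, r pred",r); return
    cc=cc[0]; b=min(cc,key=lambda q:np.hypot(*(q[:2]/k+[x0,y0]-seed))+abs(q[2]/k-r))
    uv=(b[:2]+.5)/k-.5+[x0,y0]; C=ray(c,uv,H); scale=D/2/r
    hsv=cv2.cvtColor(im,cv2.COLOR_BGR2HSV); sat=hsv[...,1].astype(np.float32)
    th=guess+np.radians(np.arange(-25,25.1,.5)); ds=np.arange(D/2+.006,L-.012,.001)
    # handle: its steel is the least coloured band leaving the rim
    prof=[]
    for t in th:
        q=np.array([proj(c,C-[d*np.cos(t),d*np.sin(t),0]) for d in ds],np.float32)
        prof.append(cv2.remap(sat,q[:,:1],q[:,1:],cv2.INTER_LINEAR).mean())
    prof=np.array(prof); lo,hi=prof.min(),np.median(prof); wgt=np.clip((lo+hi)/2-prof,0,None)
    i=prof.argmin(); wgt[np.abs(np.arange(len(th))-i)>24]=0
    yaw=(wgt*th).sum()/wgt.sum()
    print("uv",uv.round(1),"r px %.1f pred %.1f -> D %.1f mm"%(b[2]/k,r,2000*b[2]/k*scale),"C",C.round(4),"yaw %.3f"%yaw,"sat %.0f/%.0f"%(lo,hi),"n",len(cc))
    return C,yaw
E
python3 - <<'E'
from meas import *
import pickle
s,f=pickle.load(open("w1.pkl","rb"))
r=cup(f,s,(283,146),.034,.056,.088,.1)
cup(f,s,(52,35),.039,.064,.092,.05)
if r: C,y=r; print("grip",C-[.058*np.cos(y),.058*np.sin(y),0])
E
```

```text
no circle, r pred 27.965143723811284
no circle, r pred 37.232939525621305
```

```bash
sed -i 's/cv2.HOUGH_GRADIENT_ALT,1.5,20,param1=120,param2=.3/cv2.HOUGH_GRADIENT,1.5,12,param1=60,param2=25/' meas.py
python3 - <<'E'
from meas import *
import pickle
s,f=pickle.load(open("w1.pkl","rb"))
for D in (.056,.064): cup(f,s,(283,146),.034,D,.088,.1)
r=cup(f,s,(283,146),.034,.056,.088,.1)
cup(f,s,(52,35),.039,.064,.092,.05)
if r: C,y=r; print("grip",C-[.058*np.cos(y),.058*np.sin(y),0])
c=cam(f,s); print("tip hole",ray(c,(289,221.5),.034))
E
```

```text
no circle, r pred 27.965143723811284
no circle, r pred 31.978152356307
no circle, r pred 27.965143723811284
uv [53.4 35.1] r px 34.5 pred 37.2 -> D 59.3 mm C [ 0.5049 -0.0853  0.039 ] yaw -0.018 sat 7/21 n 2
tip hole [ 0.35664142 -0.32098925  0.034     ]
```

```bash
python3 - <<'E'
import re
t=open('meas.py').read()
a=t.index("    k=4;"); b=t.index("    hsv=")
t=t[:a]+'''    sat=cv2.medianBlur(cv2.cvtColor(im,cv2.COLOR_BGR2HSV)[...,1],3)
    m=cv2.inRange(sat,0,thr); o=np.zeros_like(m); cv2.circle(o,tuple(map(int,seed)),int(1.35*r),255,-1); m&=o
    e=cv2.getStructuringElement(cv2.MORPH_ELLIPSE,(3,3)); k=int(.016/D*2*r)|1
    m=cv2.morphologyEx(m,cv2.MORPH_CLOSE,e)
    cs=cv2.findContours(m,cv2.RETR_EXTERNAL,cv2.CHAIN_APPROX_NONE)[0]; m[:]=0
    cv2.drawContours(m,[max(cs,key=cv2.contourArea)],-1,255,-1)
    m=cv2.morphologyEx(m,cv2.MORPH_OPEN,cv2.getStructuringElement(cv2.MORPH_ELLIPSE,(k,k)))
    q=max(cv2.findContours(m,cv2.RETR_EXTERNAL,cv2.CHAIN_APPROX_NONE)[0],key=cv2.contourArea)
    if dbg: d=im.copy(); cv2.drawContours(d,[q],-1,(0,0,255),1); cv2.imwrite(dbg,d)
    W=np.array([ray(c,p,H)[:2] for p in q[:,0].astype(float)])
    fit=least_squares(lambda v:np.hypot(*(W-v[:2]).T)-v[2],[*P[:2],D/2],loss="soft_l1",f_scale=.001)
    C=np.array([*fit.x[:2],H]); uv=proj(c,C)
'''+t[b:]
t=t.replace("guess=0.,dbg","guess=0.,thr=16,dbg").replace("from h import *","from h import *\nfrom scipy.optimize import least_squares")
t=re.sub(r'"r px.*?round\(4\)','"D %.1f mm res %.1f"%(2000*fit.x[2]+1000*D/r/2,1000*np.abs(fit.fun).mean()),"C",C.round(4)',t).replace(',"n",len(cc)','')
open('meas.py','w').write(t)
E
python3 - <<'E'
from meas import *
import pickle
s,f=pickle.load(open("w1.pkl","rb"))
for thr in (13,16,19):
  r=cup(f,s,(283,146),.034,.056,.088,.1,thr)
  cup(f,s,(52,35),.039,.064,.092,.05,thr)
C,y=r; print("grip",C-[.058*np.cos(y),.058*np.sin(y),0])
E
```

```text
uv [282.9 146.2] D 55.6 mm res 0.4 C [ 0.4359 -0.3027  0.034 ] yaw 0.224 sat 7/21
uv [51.9 35.6] D 64.9 mm res 1.9 C [ 0.5042 -0.0839  0.039 ] yaw 0.004 sat 7/20
uv [282.8 146.2] D 56.6 mm res 0.4 C [ 0.4358 -0.3026  0.034 ] yaw 0.226 sat 7/21
uv [51.8 35.5] D 65.5 mm res 2.0 C [ 0.5043 -0.0838  0.039 ] yaw 0.005 sat 7/21
uv [283.1 146.8] D 58.4 mm res 0.8 C [ 0.4353 -0.3029  0.034 ] yaw 0.222 sat 7/21
uv [52.4 36.4] D 67.1 mm res 2.2 C [ 0.5036 -0.0843  0.039 ] yaw -0.002 sat 7/21
grip [ 0.37869431 -0.31572456  0.034     ]
```

```bash
python3 go.py .3793 -.3155 .015 .225
```

```text
t=1.55 pos [ 0.3997 -0.3052  0.2025] yaw 0.141 tilt 0.001 jaw 0.49 gf 0.0 F [-0.5 -0.1  0. ]
spin -0.084 then mm [-22.2   5.4 187.5] dist 189
```

>>> move_arm:
  increments: [0, 0, 0, -0.084, 0.5, -22.2, 5.4, 27.5, 0, 0.5, 0, 0, 30, 0, 0.5, 0, 0, 30, 0, 0.5, 0, 0, 30, 0, 0.5, 0, 0, 30, 0, 0.5, 0, 0, 25, 0, 0.5, 0, 0, 15, 0, 0.5]

```text
time: 2.22
tool_pos: [0.3768, -0.3153, 0.0117]
tool_rot: [-0.002, 0.994, 0.111, -0.001]
contact_force: [-0.1, 0.7, 0.2]
gripper_width: 0.501
grasp_force: 0.0
```

>>> move_arm:
  increments: [0, 0, 0, 0, 0.5, 0, 0, 0, 0, 0, 0, 0, 0, 0, 0, 0, 0, 0, 0, 0, 0, 0, 0, 0, 0, 0, 0, 0, 0, 0, 0, 0, 0, 0, 0]

```text
time: 2.8
tool_pos: [0.3796, -0.3161, 0.0159]
tool_rot: [0.001, 0.994, 0.112, 0.0]
contact_force: [0.1, -0.3, -0.6]
gripper_width: -0.004
grasp_force: 0.0
```

The jaw closed on nothing, so I'll look.

Run:
```python
from h import *
from plant import manip
s=manip.state(); f=manip.grab_frame("wrist"); g=manip.grab_frame("side")
print(proj(cam(g),s["tool_pos"]),s["tool_pos"],proj(cam(f,s),s["tool_pos"]))
a=f["image"]; u,v=proj(cam(g),s["tool_pos"]).astype(int)
b=cv2.resize(g["image"][v-60:v+45,u-70:u+70],(560,420),interpolation=cv2.INTER_CUBIC)
cv2.imwrite("pics/x1.png",cv2.resize(np.hstack([a,b]),(800,300)))
```

```text
[216.90114701 258.03888038] [ 0.37963927 -0.31612495  0.01588832] [279.12249494 253.80186017]
```

View pics/x1.png

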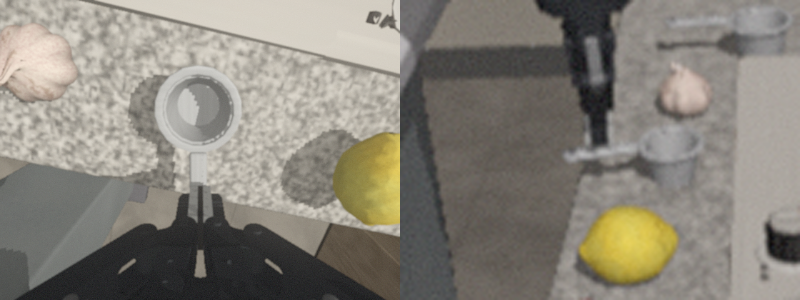

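Run:
```python
from h import *
from plant import manip
s=manip.state(); f=manip.grab_frame("wrist"); g=manip.grab_frame("side")
u,v=217,258
a=cv2.resize(f["image"][190:390,200:360],(400,500),interpolation=cv2.INTER_CUBIC)
b=cv2.resize(g["image"][v-35:v+15,u-20:u+20],(400,500),interpolation=cv2.INTER_CUBIC)
cv2.imwrite("pics/x2.png",cv2.convertScaleAbs(np.hstack([a,b]),alpha=1.6)); print(s["gripper_width"],s["grasp_force"],s["tool_pos"])
```

```text
-0.00044390030517892353 0.0 [ 0.37941296 -0.31577126  0.01540849]
```

View pics/x2.png

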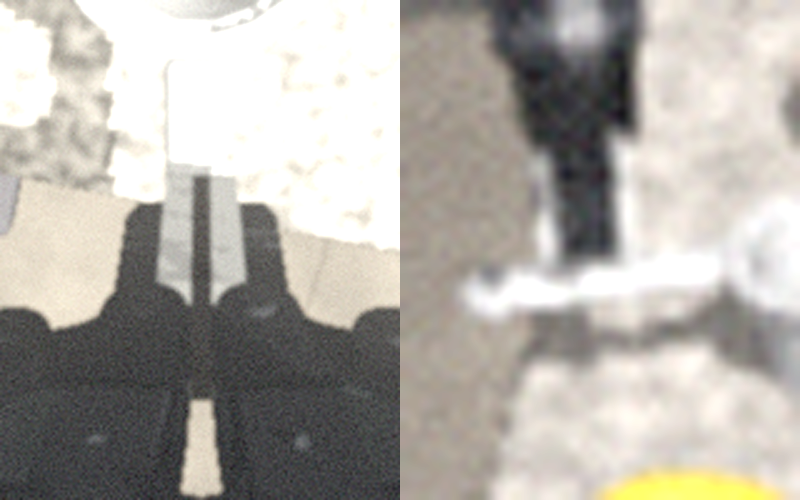

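The shut pads look as if they sit just above the handle rather than around it. I'll raise the tool 60 mm and compare the tip with the projected TCP in the side view.

>>> move_arm:
  increments: [0, 0, -30, 0, 0, 0, 0, -30, 0, 0, 0, 0, 0, 0, 0, 0, 0, 0, 0, 0]

```text
time: 3.33
tool_pos: [0.3805, -0.3171, 0.0774]
tool_rot: [0.002, 0.994, 0.112, 0.001]
contact_force: [0.1, -0.0, -1.4]
gripper_width: -0.004
grasp_force: 0.0
```

Run:
```python
from h import *
from plant import manip
s=manip.state(); f=manip.grab_frame("wrist"); g=manip.grab_frame("side")
p=s["tool_pos"];u,v=proj(cam(g),p);u2,v2=proj(cam(f,s),p); print(u,v,u2,v2,p)
G=g["image"].copy();F=f["image"].copy()
x,y=int(u),int(v)
k=10; b=cv2.resize(G[y-30:y+20,x-20:x+20],None,fx=k,fy=k,interpolation=cv2.INTER_CUBIC)
cv2.circle(b,(int((u-x+20.5)*k),int((v-y+30.5)*k)),5,(0,0,255),-1)
a=cv2.resize(F[150:350,200:360],(400,500),interpolation=cv2.INTER_CUBIC); cv2.circle(a,(int((u2-200)*2.5),int((v2-150)*2.5)),5,(0,0,255),-1)
cv2.imwrite("pics/x3.png",cv2.convertScaleAbs(np.hstack([a,b]),alpha=1.4))
```

```text
214.85330817025581 235.1288258020551 279.1251723122693 253.80165915981473 [ 0.38051964 -0.3170678   0.07741535]
```

View pics/x3.png

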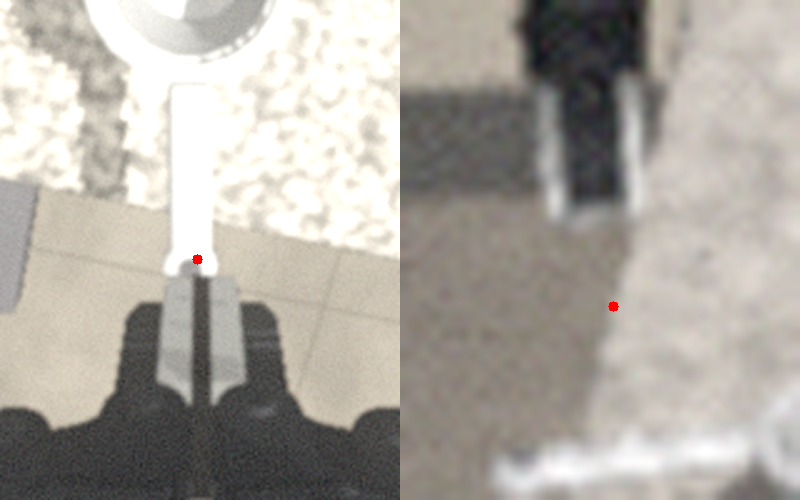

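The side view shows the shut tips at crop (592,213) but the stated TCP at (613,306). So the real tips are about 24 mm short of the reported TCP, and the wrist view agrees. I need to go about 18 mm lower.

>>> move_arm:
  increments: [0, 0, 0, 0, 0.5, 0, 0, 0, 0, 0.5, 0, 0, 0, 0, 0.5, 0, 0, 25, 0, 0.5, 0, 0, 25, 0, 0.5, 0, 0, 18, 0, 0.5, 0, 0, 10, 0, 0.5, 0, 0, 0, 0, 0.5]

```text
time: 4.1
tool_pos: [0.3774, -0.3136, -0.0061]
tool_rot: [-0.003, 0.994, 0.112, -0.002]
contact_force: [-0.0, 0.5, 0.1]
gripper_width: 0.501
grasp_force: 0.0
```

>>> move_arm:
  increments: [0, 0, 0, 0, 0, 0, 0, 0, 0, 0, 0, 0, 0, 0, 0, 0, 0, 0, 0, 0, 0, 0, 0, 0, 0, 0, 0, 0, 0, 0]

```text
time: 4.6
tool_pos: [0.3799, -0.3167, -0.0017]
tool_rot: [0.001, 0.994, 0.112, 0.001]
contact_force: [-0.0, -1.1, 3.1]
gripper_width: 0.115
grasp_force: 58.7
```

>>> move_arm:
  increments: [0, 0, -15, 0, 0, 0, 0, -30, 0, 0, 0, 0, -40, 0, 0, 0, 0, -40, 0, 0, 0, 0, -40, 0, 0, 0, 0, -40, 0, 0, 0, 0, -40, 0, 0, 0, 0, -20, 0, 0]

```text
time: 5.27
tool_pos: [0.3803, -0.3167, 0.2682]
tool_rot: [0.003, 0.994, 0.112, 0.002]
contact_force: [0.0, -0.6, 0.2]
gripper_width: 0.123
grasp_force: 58.5
```

```bash
python3 go.py .60 -.06 .27 .12
```

```text
t=5.27 pos [ 0.3803 -0.3167  0.2682] yaw 0.224 tilt 0.008 jaw 0.12 gf 58.5 F [ 0.  -0.6  0.2]
spin 0.104 then mm [ 248.9 -228.5   -1.8] dist 338
```

>>> move_arm:
  increments: [0, 0, 0, 0.05, 0, 0, 0, 0, 0.054, 0, 20, -18.5, 0, 0, 0, 25, -23, 0, 0, 0, 25, -23, 0, 0, 0, 25, -23, 0, 0, 0, 25, -23, 0, 0, 0, 25, -23, 0, 0, 0]

```text
time: 5.93
tool_pos: [0.5077, -0.1641, 0.2618]
tool_rot: [-0.0, 0.998, 0.06, -0.0]
contact_force: [0.3, -1.0, -0.6]
gripper_width: 0.121
grasp_force: 58.6
```

>>> move_arm:
  increments: [25, -23, 0, 0, 0, 25, -23, 0, 0, 0, 25, -23, 0, 0, 0, 19, -17, 0, 0, 0, 10, -9, 0, 0, 0, 0, 0, 0, 0, 0, 0, 0, 0, 0, 0, 0, 0, 0, 0, 0]

```text
time: 6.6
tool_pos: [0.5985, -0.0599, 0.2618]
tool_rot: [0.0, 0.998, 0.059, -0.0]
contact_force: [0.1, -0.1, -0.5]
gripper_width: 0.121
grasp_force: 58.6
```

Run:
```python
from h import *
from plant import manip
import pickle
s=manip.state(); f=manip.grab_frame("wrist"); g=manip.grab_frame("side"); pickle.dump((s,f,g),open("w2.pkl","wb"))
cv2.imwrite("pics/w2.png",f["image"])
print(s["time"],s["tool_pos"],s["tool_rot"])
```

```text
6.6 [ 0.5984828  -0.05985251  0.26184375] [ 1.62684579e-04  9.98232239e-01  5.94324003e-02 -4.01543544e-04]
```

View pics/w2.png

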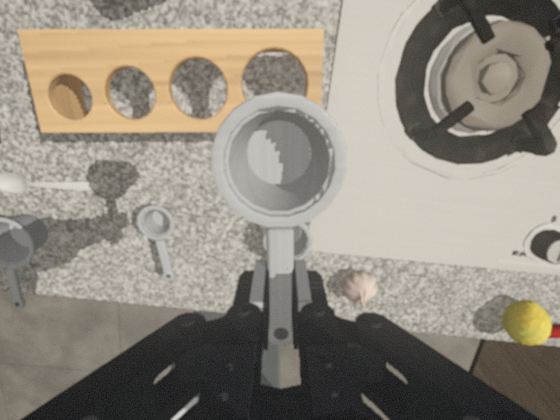

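All the wells are visible from the wrist, at about (69,97), (130,92), (199,88) and (275,80). The rack corners are near (20,30), (323,28), (321,130) and (40,133). The cup sits straight in the grip with its rim at (279,160).

```bash
cat > rack.py <<'E'
from h import *
WELL={1:(-.0135,.1095,.044),2:(-.010,.048,.051),3:(-.006,-.021,.059),4:(-.002,-.098,.067)}
def rack(f,s,zt=.075):
    c=cam(f,s); hsv=cv2.cvtColor(f["image"],cv2.COLOR_BGR2HSV)
    m=cv2.inRange(hsv,(8,85,90),(28,255,255)); m=cv2.morphologyEx(m,cv2.MORPH_OPEN,np.ones((3,3)))
    cs,hi=cv2.findContours(m,cv2.RETR_CCOMP,cv2.CHAIN_APPROX_NONE); i=max(range(len(cs)),key=lambda k:cv2.contourArea(cs[k]))
    W=np.array([ray(c,p,zt)[:2] for p in cs[i][:,0].astype(float)])
    (cx,cy),(a,b),ang=cv2.minAreaRect((W*1000).astype(np.float32))
    B=cv2.boxPoints(((cx,cy),(a,b),ang)); e=max([B[1]-B[0],B[2]-B[1]],key=np.linalg.norm); e=e*np.sign(e[1])
    yaw=np.arctan2(-e[0],e[1]); print("rect",round(cx,1),round(cy,1),"size",round(a,1),round(b,1),"yaw %.4f"%yaw)
    C=np.array([cx,cy])/1000; cc,ss=np.cos(yaw),np.sin(yaw); w={}
    for k,(x,y,d) in WELL.items(): w[k]=C+[cc*x-ss*y,ss*x+cc*y]
    for j in range(len(cs)):
        if hi[0][j][3]==i and cv2.contourArea(cs[j])>300:
            q=np.array([ray(c,p,zt)[:2] for p in cs[j][:,0].astype(float)]); z=cv2.minEnclosingCircle((q*1000).astype(np.float32)); print("hole",np.round(z[0],1),"d",round(2*z[1],1))
    for k in w: print("well",k,w[k].round(4))
    return yaw,w
E
python3 - <<'E'
from rack import *; from meas import cup; import pickle
s,f,g=pickle.load(open("w2.pkl","rb"))
y,w=rack(f,s)
c=cam(f,s)
# held cup: rim plane tried at heights about where the grip should have it
for dz in (.030,.036,.042):
    cup(f,s,(279,160),s["tool_pos"][2]+dz,.056,.075,y)
for H,D,L,sd,gs in((.028,.049,.084,(155,222),.2),(.045,.072,.096,(14,242),.1),): cup(f,s,sd,H,D,L,gs)
E
```

```text
rect 680.8 55.4 size 95.6 291.4 yaw 0.1223
hole [666.1  98.5] d 51.5
hole [678.   30.9] d 59.4
well 1 [0.654  0.1624]
well 2 [0.665  0.1018]
well 3 [0.6774 0.0338]
well 4 [ 0.6908 -0.0421]
uv [278.9 165.8] D 57.5 mm res 1.4 C [ 0.654  -0.0532  0.2918] yaw 0.137 sat 8/13
uv [278.9 166.1] D 55.2 mm res 1.7 C [ 0.6551 -0.0531  0.2978] yaw 0.125 sat 8/14
uv [279.  166.7] D 52.9 mm res 2.1 C [ 0.6561 -0.0531  0.3038] yaw 0.136 sat 9/14
uv [155.5 222.6] D 50.2 mm res 0.7 C [0.5076 0.0913 0.028 ] yaw 0.226 sat 8/21
uv [ 22.3 241. ] D 71.6 mm res 6.3 C [0.4698 0.2529 0.045 ] yaw -0.287 sat 10/23
```

The rack measures 95.6 × 291.4 mm against 96 × 292. The hole contours are shifted about 3 mm by their visible walls, as expected, so I'll use the outline fit. Next the second cup goes to well 2.

```bash
python3 go.py .6079 .0943 .105 .122
```

```text
t=6.70 pos [ 0.5985 -0.0601  0.2621] yaw 0.118 tilt 0.000 jaw 0.12 gf 58.6 F [ 0.1  0.4 -0.8]
spin -0.004 then mm [  28.1 -152.1  157.1] dist 220
```

>>> move_arm:
  increments: [4, -24, 0, -0.004, 0, 6, -30, 0, 0, 0, 6, -32, 10, 0, 0, 6, -32, 20, 0, 0, 4, -24, 30, 0, 0, 2, -10, 35, 0, 0, 0, 0, 30, 0, 0, 0, 0, 20, 0, 0]

```text
time: 7.37
tool_pos: [0.606, 0.0951, 0.1134]
tool_rot: [0.0, 0.998, 0.062, -0.002]
contact_force: [0.5, -0.7, -1.2]
gripper_width: 0.124
grasp_force: 58.6
```

>>> move_arm:
  increments: [0, 0, 12, 0, 0, 0, 0, 0, 0, 0, 0, 0, 0, 0, 0, 0, 0, 0, 0, 0]

```text
time: 7.7
tool_pos: [0.6097, 0.0947, 0.1074]
tool_rot: [0.0, 0.998, 0.061, 0.002]
contact_force: [-0.0, 0.8, -0.2]
gripper_width: 0.116
grasp_force: 58.6
```

```bash
python3 go.py .6079 .0943 .0425 .122
python3 - <<'E'
from h import *
from plant import manip
from meas import cup
s=manip.state(); f=manip.grab_frame("wrist")
cv2.imwrite("pics/w3.png",f["image"]); cup(f,s,(279,163),s["tool_pos"][2]+.0357,.056,.075,.122)
E
```

```text
t=7.70 pos [0.6097 0.0947 0.1074] yaw 0.123 tilt 0.004 jaw 0.12 gf 58.6 F [-0.   0.8 -0.2]
spin 0.001 then mm [-1.9  0.2 64.9] dist 65
uv [278.3 164.9] D 54.2 mm res 0.3 C [0.6665 0.1019 0.1431] yaw 0.135 sat 8/14
```

View pics/w3.png

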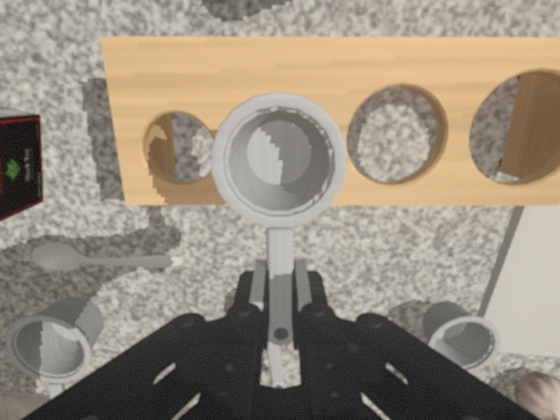

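>>> move_arm:
  increments: [-1, 0, 15, 0, 0, 0, 0, 15, 0, 0, 0, 0, 12, 0, 0, 0, 0, 8, 0, 0, 0, 0, 5, 0, 0, 0, 0, 4, 0, 0, 0, 0, 0, 0, 0, 0, 0, 0, 0, 0]

```text
time: 8.42
tool_pos: [0.6076, 0.0952, 0.0464]
tool_rot: [0.0, 0.998, 0.062, 0.0]
contact_force: [-0.3, -1.2, -1.3]
gripper_width: 0.121
grasp_force: 58.6
```

```bash
python3 go.py .6079 .0943 .0425 .122
```

```text
t=8.42 pos [0.6076 0.0952 0.0464] yaw 0.124 tilt 0.001 jaw 0.12 gf 58.6 F [-0.3 -1.2 -1.3]
spin 0.002 then mm [0.2 0.9 3.9] dist 4
```

>>> move_arm:
  increments: [0, 0.5, 2, 0, 0, 0, 0, 2, 0, 0, 0, 0, 0, 0, 0, 0, 0, 0, 0, 0]

```text
time: 8.75
tool_pos: [0.608, 0.0947, 0.0427]
tool_rot: [0.0, 0.998, 0.062, 0.001]
contact_force: [1.1, 0.7, 0.9]
gripper_width: 0.12
grasp_force: 58.7
```

>>> move_arm:
  increments: [0, 0, 1.5, 0, 0, 0, 0, 0, 0, 0, 0, 0, 0, 0, 0]

```text
time: 9.0
tool_pos: [0.608, 0.0946, 0.0423]
tool_rot: [0.0, 0.998, 0.062, 0.001]
contact_force: [-2.9, -0.3, 6.6]
gripper_width: 0.118
grasp_force: 59.5
```

Contact came at the predicted height, so I'll release and back off.

>>> move_arm:
  increments: [0, 0, 0, 0, 0.4, 0, 0, 0, 0, 0.4, 0, 0, 0, 0, 0.4, 0, 0, 0, 0, 0.4, 0, 0, -20, 0, 0.4, 0, 0, -30, 0, 0.4, 0, 0, -40, 0, 0.4, 0, 0, -40, 0, 0.4]

```text
time: 9.67
tool_pos: [0.6059, 0.0946, 0.1701]
tool_rot: [-0.0, 0.998, 0.062, -0.002]
contact_force: [1.3, 0.1, -0.3]
gripper_width: 0.397
grasp_force: 0.0
```

```bash
python3 go.py .48 .08 .2 .226
python3 - <<'E'
from h import *
from plant import manip
from meas import cup
s=manip.state(); f=manip.grab_frame("wrist")
u=proj(cam(f,s),[.665,.1018,.078]); print(u)
cup(f,s,u,.078,.056,.088,.122)
E
```

```text
t=9.67 pos [0.6059 0.0946 0.1701] yaw 0.124 tilt 0.004 jaw 0.40 gf 0.0 F [ 1.3  0.1 -0.3]
spin -0.102 then mm [-126.   -14.   -29.9] dist 130
[279.56738547 128.71560258]
uv [279.6 128.9] D 53.9 mm res 0.3 C [0.6649 0.1017 0.078 ] yaw 0.141 sat 9/32
```

>>> move_arm:
  increments: [0, 0, -10, -0.05, 0.5, 0, 0, -10, -0.052, 0.5, -20, -2, -10, 0, 0.5, -30, -3, 0, 0, 0.5, -30, -3, 0, 0, 0.5, -30, -3, 0, 0, 0.5, -20, -2, 0, 0, 0.5, -15, -1, 0, 0, 0.5]

```text
time: 10.38
tool_pos: [0.461, 0.0758, 0.1999]
tool_rot: [-0.0, 0.994, 0.113, -0.0]
contact_force: [0.5, -0.3, 0.6]
gripper_width: 0.498
grasp_force: 0.0
```

>>> move_arm:
  increments: [0, 0, 0, 0, 0.5, 0, 0, 0, 0, 0.5, 0, 0, 0, 0, 0.5]

```text
time: 10.63
tool_pos: [0.4635, 0.0759, 0.2005]
tool_rot: [-0.0, 0.994, 0.113, 0.0]
contact_force: [0.6, 0.4, -0.1]
gripper_width: 0.501
grasp_force: 0.0
```

```bash
cat > look.py <<'E'
import sys
from meas import *; from go import plan; from plant import manip
CUPS={1:(.028,.049,.084,.054),2:(.034,.056,.088,.058),3:(.039,.064,.092,.062),4:(.045,.072,.096,.066)}
def look(k,x,y,g):
    H,D,L,G=CUPS[k]; s=manip.state(); f=manip.grab_frame("wrist"); u=proj(cam(f,s),[x,y,H]); print("seed",u.round(0))
    C,w=cup(f,s,u,H,D,L,g)
    cup(f,s,proj(cam(f,s),C),H,D,L,w,13)
    plan(C[0]-G*np.cos(w),C[1]-G*np.sin(w),H-.0357,w)
if __name__=="__main__": look(int(sys.argv[1]),*map(float,sys.argv[2:5]))
E
python3 look.py 1 .5076 .0913 .226
```

```text
seed [274. 135.]
uv [273.3 135.3] D 49.6 mm res 0.4 C [0.5069 0.0922 0.028 ] yaw 0.248 sat 8/21
uv [273.3 135.2] D 48.6 mm res 0.4 C [0.507  0.0922 0.028 ] yaw 0.248 sat 8/21
t=10.68 pos [0.4636 0.0758 0.2005] yaw 0.226 tilt 0.000 jaw 0.50 gf 0.0 F [-0.5  1.   0.1]
spin -0.022 then mm [ -8.   -5.3 208.2] dist 208
```

>>> move_arm:
  increments: [-8, -5.3, 28, -0.022, 0.4, 0, 0, 36, 0, 0.4, 0, 0, 36, 0, 0.4, 0, 0, 36, 0, 0.4, 0, 0, 30, 0, 0.4, 0, 0, 22, 0, 0.4, 0, 0, 13, 0, 0.4, 0, 0, 7, 0, 0.4]

```text
time: 11.35
tool_pos: [0.4524, 0.0792, -0.0104]
tool_rot: [-0.0, 0.992, 0.124, -0.002]
contact_force: [-0.2, -0.1, 0.2]
gripper_width: 0.4
grasp_force: 0.0
```

>>> move_arm:
  increments: [0, 0, 0, 0, 0.4, 0, 0, 0, 0, 0.4, 0, 0, 0, 0, 0, 0, 0, 0, 0, 0, 0, 0, 0, 0, 0, 0, 0, 0, 0, 0, 0, 0, 0, 0, 0, 0, 0, 0, 0, 0]

```text
time: 12.02
tool_pos: [0.455, 0.0792, -0.0065]
tool_rot: [0.0, 0.992, 0.124, 0.001]
contact_force: [0.2, -0.2, 3.0]
gripper_width: 0.116
grasp_force: 58.8
```

```bash
python3 go.py .60 .15 .12 .122
```

```text
t=12.02 pos [ 0.455   0.0792 -0.0065] yaw 0.248 tilt 0.002 jaw 0.12 gf 58.8 F [ 0.2 -0.2  3. ]
spin 0.126 then mm [ 152.6  -52.6 -126.5] dist 205
```

>>> move_arm:
  increments: [0, 0, -15, 0, 0, 0, 0, -30, 0, 0, 0, 0, -35, 0, 0, 0, 0, -35, 0.04, 0, 0, 0, -20, 0.043, 0, 0, 0, 0, 0.043, 0, 25, -9, 0, 0, 0, 30, -12, 0, 0, 0]

```text
time: 12.68
tool_pos: [0.5054, 0.1065, 0.1276]
tool_rot: [0.0, 0.998, 0.06, -0.0]
contact_force: [0.8, -0.1, 0.3]
gripper_width: 0.118
grasp_force: 58.6
```

>>> move_arm:
  increments: [30, -12, 0, 0, 0, 30, -12, 0, 0, 0, 25, -8, 0, 0, 0, 10, -4, 0, 0, 0, 0, 0, 0, 0, 0, 0, 0, 0, 0, 0, 0, 0, 0, 0, 0]

```text
time: 13.27
tool_pos: [0.5947, 0.1537, 0.1267]
tool_rot: [0.0, 0.998, 0.061, -0.001]
contact_force: [-0.5, -0.8, 0.2]
gripper_width: 0.118
grasp_force: 58.6
```

```bash
python3 go.py .6008 .1559 .0435 .122
python3 - <<'E'
from meas import *
from plant import manip
s=manip.state(); f=manip.grab_frame("wrist"); M=rot(s["tool_rot"]); u=proj(cam(f,s),s["tool_pos"]+M@[.0536,0,-.0345])
cup(f,s,u,s["tool_pos"][2]+.0345,.049,.07,.122)
E
```

```text
t=13.27 pos [0.5947 0.1537 0.1267] yaw 0.122 tilt 0.002 jaw 0.12 gf 58.6 F [-0.5 -0.8  0.2]
spin -0.000 then mm [ 6.3 -1.5 83.2] dist 83
uv [279.7 174.4] D 47.4 mm res 0.3 C [0.6477 0.1598 0.1612] yaw 0.124 sat 8/14
```

>>> move_arm:
  increments: [6, -1.5, 0, 0, 0, 0, 0, 22, 0, 0, 0, 0, 20, 0, 0, 0, 0, 16, 0, 0, 0, 0, 12, 0, 0, 0, 0, 8, 0, 0, 0, 0, 2, 0, 0, 0, 0, 0, 0, 0]

```text
time: 13.98
tool_pos: [0.6014, 0.1561, 0.0473]
tool_rot: [0.0, 0.998, 0.061, -0.0]
contact_force: [0.4, 0.0, -0.4]
gripper_width: 0.119
grasp_force: 58.6
```

>>> move_arm:
  increments: [0, 0, 0, 0, 0, 0, 0, 0, 0, 0]

```text
time: 14.15
tool_pos: [0.6027, 0.1563, 0.049]
tool_rot: [-0.0, 0.998, 0.061, 0.001]
contact_force: [-0.4, -1.1, -1.3]
gripper_width: 0.114
grasp_force: 58.6
```

>>> move_arm:
  increments: [-1, 0, 2, 0, 0, 0, 0, 2, 0, 0, 0, 0, 0, 0, 0, 0, 0, 0, 0, 0]

```text
time: 14.48
tool_pos: [0.6012, 0.1562, 0.0442]
tool_rot: [-0.0, 0.998, 0.061, 0.001]
contact_force: [-0.4, 0.2, 1.9]
gripper_width: 0.117
grasp_force: 58.9
```

>>> move_arm:
  increments: [0, 0, 1, 0, 0, 0, 0, 0, 0, 0, 0, 0, 0, 0, 0]

```text
time: 14.73
tool_pos: [0.6012, 0.1562, 0.044]
tool_rot: [-0.0, 0.998, 0.061, 0.001]
contact_force: [-1.7, -1.1, 6.3]
gripper_width: 0.12
grasp_force: 59.4
```

>>> move_arm:
  increments: [0, 0, 0, 0, 0.4, 0, 0, 0, 0, 0.4, 0, 0, 0, 0, 0.4, 0, 0, 0, 0, 0.4, 0, 0, -20, 0, 0.4, 0, 0, -30, 0, 0.4, 0, 0, -40, 0, 0.4, 0, 0, -40, 0, 0.4]

```text
time: 15.4
tool_pos: [0.5993, 0.1559, 0.1721]
tool_rot: [0.0, 0.998, 0.061, -0.002]
contact_force: [0.9, 0.3, 0.5]
gripper_width: 0.401
grasp_force: 0.0
```

```bash
python3 - <<'E'
from meas import *
from plant import manip
s=manip.state(); f=manip.grab_frame("wrist")
for p,D,L in (([.654,.1624,.078],.049,.084),([.665,.1018,.078],.056,.088)): cup(f,s,proj(cam(f,s),p),.078,D,L,.122)
cv2.imwrite("pics/w4.png",f["image"])
E
python3 go.py .45 -.085 .2 .03
```

```text
uv [279.6 134.5] D 46.8 mm res 0.3 C [0.6539 0.1624 0.078 ] yaw 0.134 sat 9/31
uv [359.7 129.7] D 53.5 mm res 0.3 C [0.6649 0.1016 0.078 ] yaw 0.159 sat 9/31
t=15.45 pos [0.6049 0.1568 0.184 ] yaw 0.122 tilt 0.014 jaw 0.40 gf 0.0 F [2.3 0.7 6.9]
spin 0.092 then mm [-162.1  237.   -16. ] dist 288
```

View pics/w4.png

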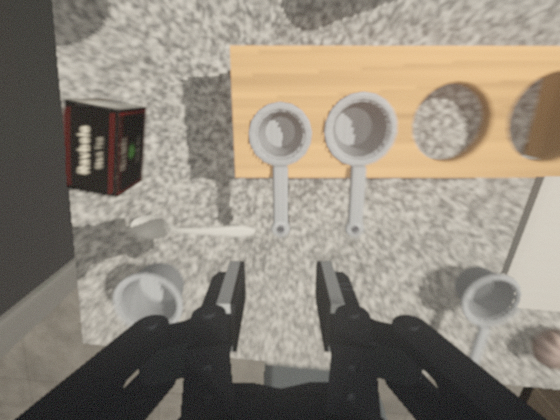

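Both cups are seated, with rims at (280,134) and (361,129) and handles over the front edge. Next is the third cup.

>>> move_arm:
  increments: [-20, 10, 0, 0.05, 0.4, -20, 20, 0, 0.042, 0.4, -22, 34, 0, 0, 0.4, -22, 34, 0, 0, 0.4, -22, 34, 0, 0, 0.4, -22, 34, 0, 0, 0.4, -20, 34, 0, 0, 0.4, -14, 30, 0, 0, 0.4]

```text
time: 16.12
tool_pos: [0.4457, -0.0826, 0.172]
tool_rot: [0.0, 1.0, 0.015, -0.0]
contact_force: [-0.3, -0.4, 0.3]
gripper_width: 0.401
grasp_force: 0.0
```

>>> move_arm:
  increments: [0, 7, 0, 0, 0.4, 0, 0, 0, 0, 0.4, 0, 0, 0, 0, 0.4, 0, 0, 0, 0, 0.4]

```text
time: 16.45
tool_pos: [0.448, -0.0873, 0.1723]
tool_rot: [-0.0, 1.0, 0.015, -0.0]
contact_force: [0.4, -0.0, 0.2]
gripper_width: 0.399
grasp_force: 0.0
```

```bash
python3 look.py 3 .5043 -.0838 .02
```

```text
seed [278. 128.]
uv [274.3 126.4] D 64.0 mm res 0.4 C [ 0.5059 -0.0809  0.039 ] yaw 0.047 sat 8/21
uv [274.2 126.3] D 63.2 mm res 0.3 C [ 0.506  -0.0808  0.039 ] yaw 0.049 sat 8/21
t=16.50 pos [ 0.4481 -0.0871  0.1723] yaw 0.031 tilt 0.001 jaw 0.40 gf 0.0 F [ 0.9 -0.1 -0. ]
spin -0.016 then mm [ -3.9  -3.5 169. ] dist 169
```

>>> move_arm:
  increments: [-4, -3.5, 25, -0.016, 0.4, 0, 0, 34, 0, 0.4, 0, 0, 34, 0, 0.4, 0, 0, 32, 0, 0.4, 0, 0, 24, 0, 0.4, 0, 0, 14, 0, 0.4, 0, 0, 6, 0, 0.4, 0, 0, 0, 0, 0.4]

```text
time: 17.17
tool_pos: [0.4425, -0.0834, 0.0018]
tool_rot: [-0.001, 1.0, 0.024, -0.002]
contact_force: [0.7, 0.9, 0.3]
gripper_width: 0.403
grasp_force: 0.0
```

>>> move_arm:
  increments: [0, 0, 0, 0, 0.4, 0, 0, 0, 0, 0, 0, 0, 0, 0, 0, 0, 0, 0, 0, 0, 0, 0, 0, 0, 0, 0, 0, 0, 0, 0, 0, 0, 0, 0, 0]

```text
time: 17.75
tool_pos: [0.4445, -0.0852, 0.0046]
tool_rot: [0.0, 1.0, 0.023, 0.001]
contact_force: [0.6, -0.6, 5.9]
gripper_width: 0.118
grasp_force: 58.8
```

```bash
python3 go.py .61 .026 .12 .122
```

```text
t=17.75 pos [ 0.4445 -0.0852  0.0046] yaw 0.046 tilt 0.002 jaw 0.12 gf 58.8 F [ 0.6 -0.6  5.9]
spin -0.076 then mm [ 177.8  -90.3 -115.4] dist 230
```

>>> move_arm:
  increments: [0, 0, -15, 0, 0, 0, 0, -30, 0, 0, 0, 0, -35, 0, 0, 0, 0, -35, -0.04, 0, 0, 0, -15, -0.036, 0, 20, -10, 0, 0, 0, 30, -15, 0, 0, 0, 30, -15, 0, 0, 0]

```text
time: 18.42
tool_pos: [0.5186, -0.0351, 0.1336]
tool_rot: [0.0, 0.998, 0.06, 0.0]
contact_force: [0.5, -0.7, -0.0]
gripper_width: 0.115
grasp_force: 58.5
```

>>> move_arm:
  increments: [30, -15, 0, 0, 0, 30, -15, 0, 0, 0, 26, -14, 0, 0, 0, 14, -6, 0, 0, 0, 0, 0, 0, 0, 0, 0, 0, 0, 0, 0, 0, 0, 0, 0, 0, 0, 0, 0, 0, 0]

```text
time: 19.08
tool_pos: [0.6102, 0.0258, 0.133]
tool_rot: [-0.0, 0.998, 0.06, -0.001]
contact_force: [0.0, -0.3, -1.3]
gripper_width: 0.121
grasp_force: 58.6
```

```bash
python3 go.py .6163 .0263 .0436 .122
python3 - <<'E'
from meas import *
from plant import manip
s=manip.state(); f=manip.grab_frame("wrist"); M=rot(s["tool_rot"]); u=proj(cam(f,s),s["tool_pos"]+M@[.0616,0,-.0345])
C,w=cup(f,s,u,s["tool_pos"][2]+.0345,.064,.078,.122); print((M.T@(C-s["tool_pos"])).round(4))
E
```

```text
t=19.08 pos [0.6102 0.0258 0.133 ] yaw 0.121 tilt 0.001 jaw 0.12 gf 58.6 F [ 0.  -0.3 -1.3]
spin -0.001 then mm [ 6.1  0.2 89.4] dist 90
uv [276.  155.2] D 63.0 mm res 2.1 C [0.6708 0.0343 0.1675] yaw 0.157 sat 9/16
[ 0.0611 -0.0011 -0.0346]
```

>>> move_arm:
  increments: [6, 0, 0, 0.02, 0, 0, 0, 22, 0, 0, 0, 0, 22, 0, 0, 0, 0, 18, 0, 0, 0, 0, 12, 0, 0, 0, 0, 8, 0, 0, 0, 0, 4, 0, 0, 0, 0, 0, 0, 0]

```text
time: 19.8
tool_pos: [0.6171, 0.027, 0.047]
tool_rot: [-0.0, 0.999, 0.051, -0.0]
contact_force: [0.4, 0.3, 0.7]
gripper_width: 0.117
grasp_force: 58.6
```

>>> move_arm:
  increments: [0, 0, 0, 0, 0, 0, 0, 0, 0, 0, 0, 0, 0, 0, 0]

```text
time: 20.05
tool_pos: [0.6182, 0.0271, 0.0489]
tool_rot: [0.0, 0.999, 0.051, 0.001]
contact_force: [0.2, 0.4, -1.7]
gripper_width: 0.117
grasp_force: 58.6
```

>>> move_arm:
  increments: [-1.2, 0.6, 2, 0, 0, 0, 0, 2.5, 0, 0, 0, 0, 0, 0, 0, 0, 0, 0, 0, 0, 0, 0, 0, 0, 0]

```text
time: 20.47
tool_pos: [0.6167, 0.0263, 0.0441]
tool_rot: [0.0, 0.999, 0.051, 0.001]
contact_force: [-2.1, -0.2, 5.3]
gripper_width: 0.117
grasp_force: 59.2
```

Contact is at the expected height. I'll release and check.

>>> move_arm:
  increments: [0, 0, 0, 0, 0.4, 0, 0, 0, 0, 0.4, 0, 0, 0, 0, 0.4, 0, 0, 0, 0, 0.4, 0, 0, -20, 0, 0.4, 0, 0, -35, 0, 0.4, 0, 0, -40, 0, 0.4, 0, 0, -20, 0, 0.4]

```text
time: 21.13
tool_pos: [0.618, 0.0263, 0.1628]
tool_rot: [0.0, 0.999, 0.051, 0.003]
contact_force: [1.3, -0.2, 1.0]
gripper_width: 0.402
grasp_force: 0.0
```

>>> move_arm:
  increments: [0, 0, -20, 0, 0.4, 0, 0, -8, 0, 0.4, 0, 0, 0, 0, 0.4]

```text
time: 21.38
tool_pos: [0.6176, 0.0263, 0.1887]
tool_rot: [0.0, 0.999, 0.051, 0.002]
contact_force: [-0.5, 0.1, 0.5]
gripper_width: 0.401
grasp_force: 0.0
```

```bash
python3 - <<'E'
from meas import *
from plant import manip
s=manip.state(); f=manip.grab_frame("wrist")
for p,D,L in (([.654,.1624,.078],.049,.084),([.665,.1018,.078],.056,.088),([.6774,.0338,.078],.064,.092)): cup(f,s,proj(cam(f,s),p),.078,D,L,.122)
E
python3 go.py .41 .275 .2 .05
```

```text
uv [121.5 139.3] D 46.5 mm res 0.3 C [0.6541 0.1613 0.078 ] yaw 0.111 sat 8/29
uv [194.6 133.4] D 53.3 mm res 0.3 C [0.6651 0.1012 0.078 ] yaw 0.129 sat 9/32
uv [279.1 126.7] D 61.1 mm res 0.2 C [0.6775 0.0326 0.078 ] yaw 0.119 sat 9/31
t=21.43 pos [0.6165 0.0264 0.1863] yaw 0.102 tilt 0.001 jaw 0.40 gf 0.0 F [ 0.7  0.5 -0.5]
spin 0.052 then mm [-193.8 -258.6  -13.7] dist 323
```

>>> move_arm:
  increments: [-22, -20, -2, 0.052, 0.4, -24, -30, -2, 0, 0.4, -24, -32, -2, 0, 0.4, -24, -32, -2, 0, 0.4, -24, -32, -2, 0, 0.4, -24, -32, -2, 0, 0.4, -24, -32, -1, 0, 0.4, -18, -28, 0, 0, 0.4]

```text
time: 22.1
tool_pos: [0.4166, 0.2547, 0.1965]
tool_rot: [0.0, 1.0, 0.025, -0.002]
contact_force: [0.2, -0.8, -0.1]
gripper_width: 0.401
grasp_force: 0.0
```

>>> move_arm:
  increments: [-10, -21, 0, 0, 0.4, 0, 0, 0, 0, 0.4, 0, 0, 0, 0, 0.4, 0, 0, 0, 0, 0.4]

```text
time: 22.43
tool_pos: [0.4081, 0.2735, 0.1972]
tool_rot: [0.001, 1.0, 0.025, -0.001]
contact_force: [0.8, 0.1, 0.5]
gripper_width: 0.398
grasp_force: 0.0
```

```bash
python3 look.py 4 .4655 .2785 .06
```

```text
seed [277. 125.]
uv [278.6 127.5] D 72.8 mm res 0.4 C [0.4631 0.2768 0.045 ] yaw 0.072 sat 7/19
uv [278.5 127.5] D 71.8 mm res 0.4 C [0.4631 0.2769 0.045 ] yaw 0.073 sat 7/19
t=22.48 pos [0.4085 0.2733 0.1976] yaw 0.049 tilt 0.002 jaw 0.40 gf 0.0 F [-1.  -0.5 -0.6]
spin -0.023 then mm [-11.3   0.4 188.3] dist 189
```

>>> move_arm:
  increments: [-11, 0.5, 25, -0.023, 0.4, 0, 0, 36, 0, 0.4, 0, 0, 36, 0, 0.4, 0, 0, 36, 0, 0.4, 0, 0, 29, 0, 0.4, 0, 0, 18, 0, 0.4, 0, 0, 8, 0, 0.4, 0, 0, 0, 0, 0.4]

```text
time: 23.15
tool_pos: [0.3963, 0.2714, 0.0085]
tool_rot: [0.001, 0.999, 0.035, -0.002]
contact_force: [-0.0, 0.3, 0.5]
gripper_width: 0.399
grasp_force: 0.0
```

>>> move_arm:
  increments: [0, 0, 0, 0, 0.4, 0, 0, 0, 0, 0, 0, 0, 0, 0, 0, 0, 0, 0, 0, 0, 0, 0, 0, 0, 0, 0, 0, 0, 0, 0, 0, 0, 0, 0, 0]

```text
time: 23.73
tool_pos: [0.3986, 0.2737, 0.0124]
tool_rot: [-0.0, 0.999, 0.036, 0.001]
contact_force: [-0.7, -0.2, 6.1]
gripper_width: 0.116
grasp_force: 59.0
```

>>> move_arm:
  increments: [0, 0, -15, 0, 0, 0, 0, -30, 0, 0, 0, 0, -35, 0, 0, 0, 0, -35, 0, 0, 0, 0, -35, 0, 0, 0, 0, -20, 0, 0, 0, 0, 0, 0, 0]

```text
time: 24.32
tool_pos: [0.4002, 0.2747, 0.187]
tool_rot: [-0.002, 0.999, 0.037, 0.005]
contact_force: [0.5, -0.5, -0.1]
gripper_width: 0.116
grasp_force: 58.7
```

```bash
python3 go.py .6253 -.0501 .17 .122
```

```text
t=24.32 pos [0.4002 0.2747 0.187 ] yaw 0.073 tilt 0.010 jaw 0.12 gf 58.7 F [ 0.5 -0.5 -0.1]
spin -0.049 then mm [183.9 349.8  17. ] dist 396
```

>>> move_arm:
  increments: [12, 20, 0, -0.049, 0, 17, 33, 0, 0, 0, 17, 33, 0, 0, 0, 17, 33, 0, 0, 0, 17, 33, 0, 0, 0, 17, 33, 0, 0, 0, 17, 33, 0, 0, 0, 17, 33, 0, 0, 0]

```text
time: 24.98
tool_pos: [0.5567, 0.0377, 0.1786]
tool_rot: [-0.0, 0.998, 0.061, -0.002]
contact_force: [0.4, 0.9, 0.0]
gripper_width: 0.117
grasp_force: 58.7
```

>>> move_arm:
  increments: [17, 33, 5, 0, 0, 17, 33, 15, 0, 0, 12, 22, 20, 0, 0, 7, 11, 15, 0, 0, 0, 0, 0, 0, 0, 0, 0, 0, 0, 0, 0, 0, 0, 0, 0, 0, 0, 0, 0, 0]

```text
time: 25.65
tool_pos: [0.6218, -0.0516, 0.1268]
tool_rot: [-0.0, 0.998, 0.061, 0.001]
contact_force: [0.4, 0.3, -0.2]
gripper_width: 0.116
grasp_force: 58.7
```

```bash
python3 go.py .6267 -.05 .0454 .122
python3 - <<'E'
from meas import *
from plant import manip
s=manip.state(); f=manip.grab_frame("wrist"); M=rot(s["tool_rot"]); u=proj(cam(f,s),s["tool_pos"]+M@[.0646,0,-.0326])
C,w=cup(f,s,u,s["tool_pos"][2]+.0326,.072,.08,.122); print((M.T@(C-s["tool_pos"])).round(4))
E
```

```text
t=25.65 pos [ 0.6218 -0.0516  0.1268] yaw 0.123 tilt 0.001 jaw 0.12 gf 58.7 F [ 0.4  0.3 -0.2]
spin 0.001 then mm [ 5.  -1.  81.4] dist 82
uv [277.8 148. ] D 71.2 mm res 2.7 C [ 0.6849 -0.0434  0.1594] yaw 0.143 sat 9/18
[ 0.0637 -0.0004 -0.0325]
```

>>> move_arm:
  increments: [4, -1, 0, 0.01, 0, 0, 0, 20, 0, 0, 0, 0, 20, 0, 0, 0, 0, 16, 0, 0, 0, 0, 12, 0, 0, 0, 0, 7, 0, 0, 0, 0, 3, 0, 0, 0, 0, 0, 0, 0]

```text
time: 26.37
tool_pos: [0.6259, -0.0506, 0.0481]
tool_rot: [-0.0, 0.998, 0.056, 0.0]
contact_force: [0.0, 0.1, -1.4]
gripper_width: 0.117
grasp_force: 58.7
```

>>> move_arm:
  increments: [0, 0, 0, 0, 0, 0, 0, 0, 0, 0, 0, 0, 0, 0, 0]

```text
time: 26.62
tool_pos: [0.6264, -0.0511, 0.049]
tool_rot: [0.0, 0.998, 0.056, 0.001]
contact_force: [0.8, 1.3, -1.2]
gripper_width: 0.115
grasp_force: 58.7
```

>>> move_arm:
  increments: [0.4, -0.7, 2, 0, 0, 0, 0, 2, 0, 0, 0, 0, 0, 0, 0, 0, 0, 0, 0, 0]

```text
time: 26.95
tool_pos: [0.6268, -0.0506, 0.046]
tool_rot: [0.0, 0.998, 0.056, 0.001]
contact_force: [-3.8, 0.1, 6.3]
gripper_width: 0.111
grasp_force: 59.6
```

>>> move_arm:
  increments: [0, 0, 0, 0, 0.4, 0, 0, 0, 0, 0.4, 0, 0, 0, 0, 0.4, 0, 0, 0, 0, 0.4, 0, 0, -20, 0, 0.4, 0, 0, -35, 0, 0.4, 0, 0, -40, 0, 0.4, 0, 0, -30, 0, 0.4]

```text
time: 27.62
tool_pos: [0.6264, -0.0505, 0.1715]
tool_rot: [0.0, 0.998, 0.056, 0.001]
contact_force: [0.6, 0.5, 0.7]
gripper_width: 0.402
grasp_force: 0.0
```

>>> move_arm:
  increments: [0, -25, -30, 0, 0.4, -20, -25, -20, 0, 0.4, -15, -10, -10, 0, 0.4, 0, 0, 0, 0, 0.4, 0, 0, 0, 0, 0.4]

```text
time: 28.03
tool_pos: [0.5846, 0.0057, 0.2299]
tool_rot: [0.0, 0.998, 0.056, 0.001]
contact_force: [-0.3, 0.0, 0.0]
gripper_width: 0.402
grasp_force: 0.0
```

Run:
```python
from meas import *
from plant import manip
s=manip.state(); f=manip.grab_frame("wrist"); g=manip.grab_frame("side")
for p,D,L in (([.654,.1624,.078],.049,.084),([.665,.1018,.078],.056,.088),([.6774,.0338,.078],.064,.092),([.6908,-.0421,.078],.072,.096)): cup(f,s,proj(cam(f,s),p),.078,D,L,.122)
print(s["tool_pos"])
b=cv2.resize(g["image"][140:240,240:380],(560,400),interpolation=cv2.INTER_CUBIC)
cv2.imwrite("pics/fin.png",np.hstack([cv2.resize(f["image"],(400,300)),cv2.resize(b,(400,300))]))
```

```text
uv [118.   93.1] D 46.4 mm res 0.3 C [0.6539 0.1611 0.078 ] yaw 0.110 sat 8/31
uv [184.6  88.2] D 53.5 mm res 0.3 C [0.6649 0.101  0.078 ] yaw 0.127 sat 9/33
uv [261.5  82.7] D 61.2 mm res 0.3 C [0.6773 0.0323 0.078 ] yaw 0.116 sat 9/36
uv [347.2  77.8] D 69.2 mm res 0.3 C [ 0.6901 -0.0437  0.078 ] yaw 0.125 sat 9/30
[0.58464383 0.005675   0.22993349]
```

View pics/fin.png

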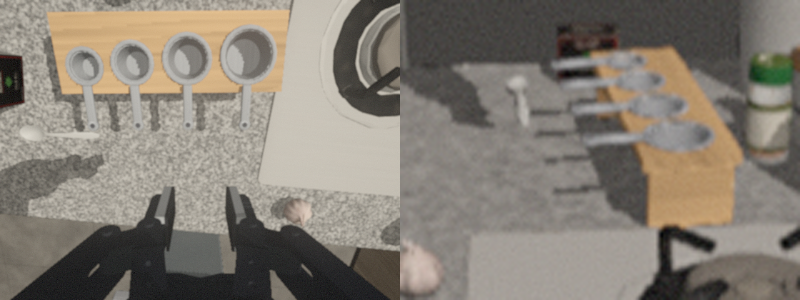

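The wrist view shows all four rims flat on the board, in size order, at (84,66), (132,62), (187,58) and (249,54). All four handles point over the front edge within about 1°. The side view shows the cups level, and the garlic, spoon and lemon were never touched. I'll hand in.

```bash
python3 -c "
from plant import manip
print(manip.job_done())"
```

```text
the job is handed in; nothing more can be done
None
```

I handed the job in at about 28 s: all four cups hang level in their own wells, smallest at the left to largest at the right. The handles point straight out over the front edge to within about 1°, and the arm never touched the garlic, teaspoon or lemon.

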